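Index the photometer's filter wheel by four clicks and start a reading

TASK

With a fingertip, push the tab of the photometer's filter wheel round clockwise (seen from above) by exactly four clicks from where it stands, without pinching the tab and without going past the fourth click. Only then press the start key fully down and let it spring back, and finish clear of everything, with all the other things left where they stand.

Things in the scene. Friction and masses are not known exactly. Their poses are not given: they have to be found in the camera images.
- photometer: low white bench photometer fixed to the table, 240 (x) x 320 (y) mm, deck 50 mm above the table; origin under its centre, x away from its front, y to its left. Filter wheel at its left, start key at its front right. A grey optical head 45 x 150 x 34 mm stands on the deck behind the wheel, 103 mm from its axis; nothing else stands within 110 mm of that axis
- wheel_axis (a point): centre of the top face of the filter wheel, 66 mm above the table: a flat level aluminium disc 130 mm across on a vertical axis, with a low hub 26 mm across and 4 mm high; eleven dark round windows and the tab stand 30 degrees apart round it
- wheel (a joint): turn of the wheel in rad, growing clockwise seen from above. It starts settled in the stop at 0, with the tab pointing in any direction; further click stops lie every 30 degrees (0.524) clockwise. A sprung roller resists ever harder, up to about 0.2 N m; past the midpoint the wheel snaps on into the next stop by itself and stays. End stops at -0.12 and 4.8
- tab_top (a point): middle of the top edge of the wheel's one finger tab, 46 mm from the axis, 30 mm above the wheel's face. The tab is an upright black fin on the wheel, 28 mm long along the radius (32 to 60 mm from the axis), 10 mm thick, 30 mm high. Pushed on its flat side it turns the wheel about the axis
- tab_back: the half of the tab (5 mm of its thickness) with the flat side on which one pushes to turn the wheel clockwise seen from above; origin on the wheel axis, 12 mm under the wheel's top face, x along the tab away from the axis, y counter-clockwise, i.e. out of this flat side
- tab_front: the other half of the tab, with the flat side that leads when the wheel turns clockwise; origin and axes as tab_back. Touching both halves firmly at once counts as pinching
- start_key_top (a point): centre of the top of the start key, a round black push button 24 mm across in a grey housing on the deck; it points up and is pressed straight down
- start_key (a joint): travel of the start key in m: 0 up, 0.006 fully down (about 4 N); it springs back
- cuvette: capped square cuvette, 14 x 14 x 45 mm, standing loose on the photometer's deck; origin under its centre; leave it alone
- vial: small capped vial, 26 mm across, 42 mm tall, standing loose on the photometer's deck; origin under its centre; leave it alone
- reagent: reagent bottle, 64 mm across, 130 mm tall, standing beside the photometer; origin under its centre; leave it alone
- beaker: glass beaker, 68 mm across, 85 mm tall, standing beside the photometer; origin under its centre; leave it alone
- tip_box: box of pipette tips, 122 x 87 x 68 mm; origin under its centre; leave it alone
- dish: shallow white dish, 90 mm across, 16 mm tall; origin under its centre; leave it alone
- pen: marker pen lying down, 145 mm long, 14 mm thick; origin under its centre; leave it alone

How it is judged (in metres and radians):
On the way, in this order (a step that is already met when the one before it is completed fails the run):
1. the wheel stands four clicks clockwise of its start (distance of tab_top from where it was at the start of the episode between 0.0763 and 0.0827 m), for 0.3 s.
2. the start key is pressed down (value of joint start_key above 0.0045 m), for 0.05 s.
At the end, for the whole second after the job is handed in: the wheel rests at the fourth click clockwise of its start (within 8 degrees), the start key has been pressed at least 4.5 mm after that and is up again (under 1.5 mm), and the seven other things stand upright within 15 mm of where they were (all of step 1 and value of joint start_key below 0.0015 m and distance of each of cuvette, vial, reagent, beaker, tip_box, dish, pen from where it was at the start of the episode below 0.015 m and angle between each of cuvette, vial, reagent, beaker, tip_box, dish, pen's own z axis and vertical below 0.15 rad); the robot touches nothing.
It fails at once if the wheel is turned past the fourth click (over the midpoint to the fifth) (distance of tab_top from where it was at the start of the episode above 0.0856 m).
It fails at once if the start key is pressed before the wheel stands at the fourth click (value of joint start_key above 0.003 m and not (distance of tab_top from where it was at the start of the episode between 0.0763 and 0.0827 m)).
It fails at once if the tab is pinched: both of its halves are touched with more than 3 N at once (contact force between the fingers and tab_back above 3 N and contact force between the fingers and tab_front above 3 N).
It fails at once if another thing is shoved or lifted more than 30 mm (distance of any of cuvette, vial, reagent, beaker, tip_box, dish, pen from where it was at the start of the episode above 0.03 m).
It also fails if it takes over 45 s, if anything falls off the work surface, if the arm or the gripper's body presses on something with over 40 N, if the wrist force passes 120 N, or if a joint passes its speed limit or range.

ROBOT

A 7-joint arm with a two-finger parallel gripper is mounted at the origin on the work surface. World frame = base frame: x ahead of the robot, y to its left, z up, the work surface at z = 0. Lengths are in mm, angles in rad, forces in N, time in s.
With the tool pointing down it reaches from about 400 to 875 mm from the base axis. Payload 4.4 kg.
Tool frame: the origin (TCP) lies midway between the tips of the shut fingers; the grasp point (between the pads) lies 19 mm behind it; z points along the fingers, y is the line along which they close (so a half turn about z gives the same grasp; the last joint's range is limited). The gripper opens to 85 mm and grips with 20 to 120 N. Pads are 22 mm wide; open, the fingers measure 114 mm over their backs; the gripper's body (76 mm by 85 mm) begins 54 mm behind the grasp point. The pads swing forward as they close: fully open they stand 13 mm farther back than shut.
Start: joints at [-1.22, 0.628, 0.038, 1.517, -0.027, 0.996, -0.02], TCP at [263.121, 594.378, 201.813] pointing down, gripper open.
Joint ranges: [-3.06, 3.06], [-0.37, 2.12], [-1.25, 1.32], [0.18, 2.47], [-1.1, 4.24], [0.23, 1.98], [-2.94, 2.94]. Speed limits (rad/s): [2.57, 2.57, 3.14, 3.14, 3.14, 3.14, 3.14].

INTERFACE

Orientations are given as [roll, pitch, yaw] about the fixed x, y, z axes, in that order (R = Rz(yaw) Ry(pitch) Rx(roll)).
In Python, from cell import ctrl gives the robot as it stands. The module is installed in compiled form; this text tells all that it offers.
- The arm moves only by the tool step_arm, never from a script. Its argument "commands" is one flat list of numbers, 7 for each row, row after row: the shift along the tool's x, y, z in cm, then the turn, a rotation vector about the tool's x, y, z in rad, then the opening, from 0 (shut) to 1 (fully open). A call has 1 to 10 rows; each row is the pose to reach, as a shift and turn from the pose commanded when the call began, along the tool's axes at that moment; what a row does not reach only later rows make up. A row lasts 1/10 s, in which the tool goes at most 50 mm and 8.59 degrees, less where a joint would pass 70% of its speed; a pose out of reach is approached as far as the arm can. A call with a gripper value outside its range is refused whole. The fingers move at their own pace and stop on an object; the grip force is fixed at half the most. Time passes only in rows, so rows that repeat a pose let the fingers close. It gives the time, the measured TCP pose, the force, the opening and the grip force at its end, in the units of the state.
- ctrl.read_state(): the state, without advancing time (a new reading comes with each control period).
- ctrl.get_image(name): name is "scene" or "top" or "wrist"; returns a dict with "image" (400x640x3 uint8, red, green, blue), "range_z" (400x640 float32, mm along the optical axis (not along the pixel's ray), 0 where there is no reading), "vfov" (degrees; the focal length in pixels is half the picture's height over the tangent of half this angle, whatever the lens; pixels are square), "cx", "cy" (the principal point, pixels), "world_to_cam" (4x4, takes a point from world to camera coordinates). Camera axes: x right, y down, z forward; pixel columns grow to the right and rows downward; lengths in mm; the calibration is good to about 2 mm. A picture is of the moment at which its call begins.
- ctrl.finish_job(): hands the job in; it is judged then, once.
The state is a dict: "clock": time; "qpos": joint angles; "qd": joint speeds; "tau": joint torques, N m; "eef_pos": TCP position; "tool_rot": TCP orientation; "force": force on the tool from outside, world axes, zero at the start; "torque": the same for the moment, N m; "width": finger opening in mm; "gripper_force": force on a finger pad.
Only numpy, scipy, OpenCV 4.12 (cv2) and the standard library are available. Lean on these libraries where they do the work, as an engineer would, in place of code of your own. Each camera call takes 0.05 s, during which the arm holds its last target. There are 200 camera calls.

## Working session

There is one attempt and no reset: what is moved stays moved. The work goes in short steps, Python scripts to look and compute and a tool call to move; the robot and the scene stay as the last step left them, time stands still between calls to the robot, and variables do not carry over. Pictures are saved under pics/ and viewed, at most 13 in all, crops included, and the job is handed in when it is done.

Besides the shell and the picture viewer there is one more tool, called after "Request:" as a command line: name --argument value ..., lists and objects as JSON in quotes. step_arm: Moves the arm, as the interface text tells. Its arguments: {"type":"object","properties":{"commands":{"type":"array"}},"required":["commands"]}

```bash
mkdir -p pics
cat > h.py <<'E'
import numpy as np, cv2
from cell import ctrl
def get(n):
    d=ctrl.get_image(n); d['f']=200/np.tan(np.radians(d['vfov'])/2); return d
def save(d,fn,crop=None):
    im=cv2.cvtColor(d['image'],cv2.COLOR_RGB2BGR)
    if crop: u0,v0,u1,v1=crop; im=cv2.resize(im[v0:v1,u0:u1],None,fx=3,fy=3,interpolation=cv2.INTER_CUBIC)
    cv2.imwrite(fn,im)
def ray(d,u,v,z):
    M=np.linalg.inv(d['world_to_cam']); o=M[:3,3]
    r=M[:3,:3]@[(u-d['cx'])/d['f'],(v-d['cy'])/d['f'],1]
    return o+r*(z-o[2])/r[2]
def cloud(d):
    z=d['range_z']; v,u=np.mgrid[:400,:640]
    p=np.stack([(u-d['cx'])/d['f']*z,(v-d['cy'])/d['f']*z,z,np.ones_like(z)],-1)
    P=(p@np.linalg.inv(d['world_to_cam']).T)[...,:3]; P[z==0]=np.nan; return P
E
python3 - <<'E'
from h import *
for n in("top","scene"):
    d=get(n); save(d,f'pics/{n}0.png'); print(n,d['vfov'],np.linalg.inv(d['world_to_cam']).round(2).tolist())
s=ctrl.read_state(); print(s)
E
```

```text
top 43.227957584195764 [[-0.02, -0.98, 0.18, 171.27], [-1.0, 0.02, -0.01, -9.04], [0.0, -0.18, -0.98, 1653.67], [0.0, 0.0, 0.0, 1.0]]
scene 47.80609663958385 [[0.59, 0.56, -0.58, 1184.42], [0.81, -0.43, 0.41, -531.23], [-0.02, -0.71, -0.7, 960.23], [0.0, 0.0, 0.0, 1.0]]
{'clock': 0.1, 'qpos': array([-1.21979144,  0.6292404 ,  0.03846747,  1.51826699, -0.02699423,
        0.99633198, -0.02001913]), 'qd': array([ 5.19636064e-05, -2.74420703e-03, -6.80529203e-04, -1.02949595e-03,
        2.43922123e-03,  7.85504834e-04, -2.81379403e-05]), 'tau': array([ 2.59048458e-03, -5.64540696e+01,  1.23013381e+00, -1.93976426e+01,
        1.11896207e-02,  5.46617433e-03, -9.21379240e-06]), 'eef_pos': array([262.88234187, 593.79028904, 200.99042913]), 'tool_rot': array([-3.13986488e+00,  3.52264390e-05,  2.72475346e+00]), 'force': array([-0.39594944, -0.25560517,  0.0112635 ]), 'torque': array([ 0.0358499 , -0.01761372,  0.00619076]), 'gripper_force': 0.0, 'width': 85.49314926650494}
```

View pics/top0.png

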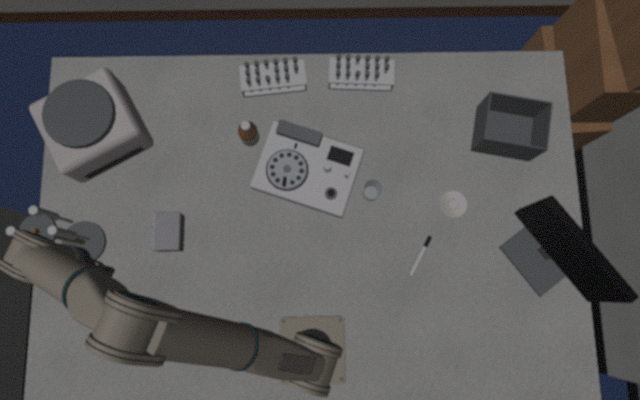

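View pics/scene0.png

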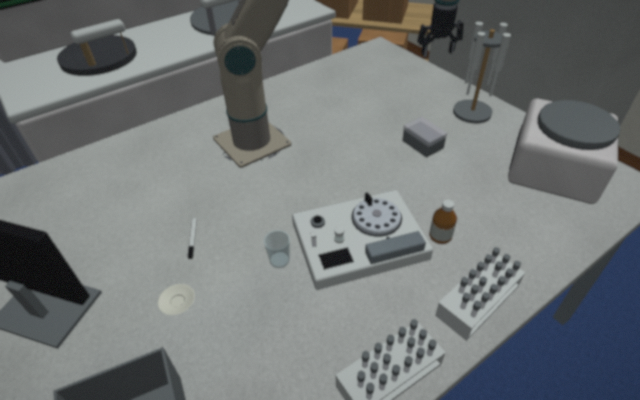

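Top view: the photometer is centred near (307,168), the wheel near (287,169), and what looks like the tab near (285,182). The key is near (331,193), the cuvette and vial near (347,175) and (327,168), and the bottle at (247,131). The scene view has the tab at (368,199) and the key at (318,221). I'll zoom in to measure.

Run:
```python
from h import *
d=get("top"); e=get("scene")
a=cv2.resize(d['image'][110:220,240:390],(800,587),interpolation=cv2.INTER_CUBIC)[:, :, ::-1]
cv2.imwrite('pics/topc.png',a)
b=cv2.resize(e['image'][180:290,285:435],(800,587),interpolation=cv2.INTER_CUBIC)[:, :, ::-1]
cv2.imwrite('pics/scenec.png',b)
P=cloud(d)
for u,v in [(287,169),(285,182),(331,193),(308,200),(297,133),(260,185),(247,126),(372,188)]: print(u,v,P[v,u].round(1))
print('wheel',ray(d,287,169,66),'key',ray(d,331,193,60))
P=cloud(e)
for u,v in [(376,213),(368,197),(318,221),(339,235),(313,239)]: print(u,v,P[v,u].round(1))
```

```text
287 169 [569.8  71.7  68.1]
285 182 [521.4  77.1  92.8]
331 193 [487.9 -68.6  71. ]
308 200 [471.1   5.5  45.5]
297 133 [684.9  37.7  85.3]
260 185 [522.8 160.9  47.9]
247 126 [697.1 194.3 125.9]
372 188 [ 515.6 -208.     7. ]
wheel [570.35511803  71.81519031  66.        ] key [490.13559952 -68.98731661  60.        ]
376 213 [575.2  69.6  70.9]
368 197 [531.5  76.8  93.6]
318 221 [501.4 -71.5  68.2]
339 235 [583.4 -63.6  80.7]
313 239 [ 551.6 -123.2   77.6]
```

View pics/topc.png

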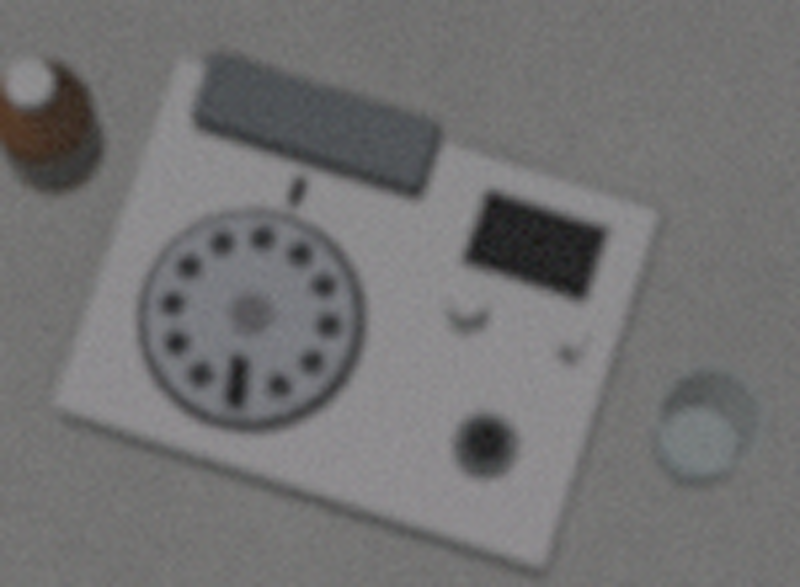

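View pics/scenec.png

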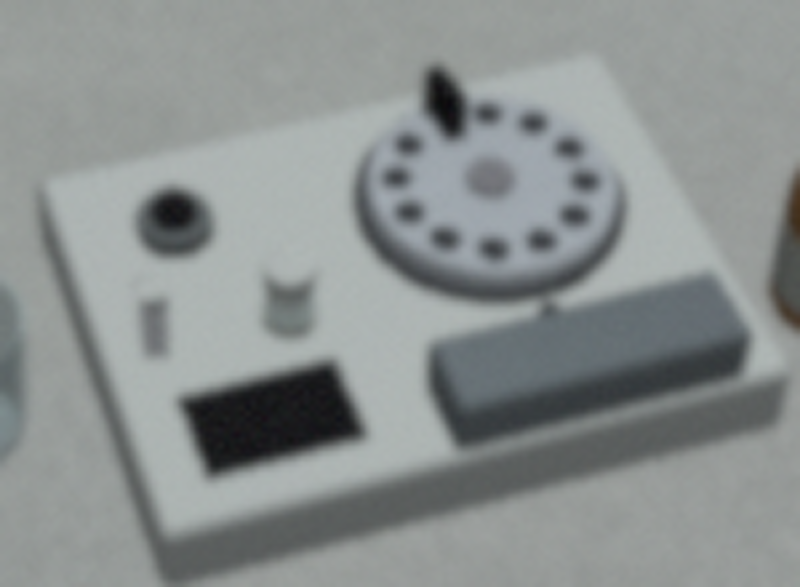

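Both crops show the same thing. The tab points towards the robot (top crop (238,382), wheel centre (251,316)), so clockwise takes it left (+y) and then away. The key is at (486,443), the vial near (467,310), the cuvette near (570,350), and the optical head is behind the wheel. Next I'll measure the wheel precisely from its windows.

Run:
```python
from h import *
from scipy.optimize import least_squares
for n,c,box,scal in(("top",(287,169),22,8),("scene",(376,214),32,8)):
    d=get(n); g=cv2.cvtColor(d['image'],cv2.COLOR_RGB2GRAY); u0,v0=c[0]-box,c[1]-box
    a=cv2.resize(cv2.GaussianBlur(g,(3,3),0.6)[v0:c[1]+box,u0:c[0]+box],None,fx=scal,fy=scal,interpolation=cv2.INTER_CUBIC)
    bg=cv2.morphologyEx(a,cv2.MORPH_CLOSE,np.ones((65,65)))
    m=((bg.astype(int)-a)>22).astype(np.uint8)
    k,l,st,ce=cv2.connectedComponentsWithStats(m)
    L=[]
    for i in range(1,k):
        if st[i,4]<60: continue
        u,v=(ce[i]+.5)/scal-.5+[u0,v0]; p=ray(d,u,v,66)
        r=np.hypot(*(p[:2]-[570,72]))
        if r<62: L.append((*p[:2],st[i,4])); 
    L=np.array(L); print(n); 
    print(np.c_[L,np.degrees(np.arctan2(L[:,1]-72,L[:,0]-570)),np.hypot(L[:,0]-570,L[:,1]-72)].round(1))
    rr=np.hypot(L[:,0]-570,L[:,1]-72); W=L[(L[:,2]<np.median(L[:,2])*1.6)&(L[:,2]>np.median(L[:,2])*.4)&(rr>35)]
    f=lambda q:np.hypot(W[:,0]-q[0],W[:,1]-q[1])-q[2]
    q=least_squares(f,[570,72,46],loss='soft_l1').x
    th=np.degrees(np.arctan2(W[:,1]-q[1],W[:,0]-q[0])); ph=np.degrees(np.angle(np.exp(1j*np.radians(12*th)).mean()))/12
    print('centre,r',q.round(1),'phase mod30',ph.round(2), 'res',np.abs(f(q)).max().round(1))
d=get("top");P=cloud(d)
g=P[225:250,270-0:330]
e=get("scene");Q=cloud(e)
print('key top img ray z=68', ray(d,331.1,192.9,68), ray(e,285+176*.1875,180+209*.1875,68))
# tall things near start
m=(Q[...,2]>60)&(Q[...,1]>350); print('tall scene pts', [ (Q[v,u].round(0).tolist(),u,v) for v in range(20,200,12) for u in range(420,520,8) if m[v,u]])
```

```text
top
[[ 6.2000e+02  6.5700e+01  1.3330e+03 -7.2000e+00  5.0400e+01]
 [ 6.1750e+02  9.0300e+01  1.2300e+03  2.1100e+01  5.0900e+01]
 [ 5.3670e+02  6.2200e+01  1.4201e+04 -1.6350e+02  3.4700e+01]
 [ 6.0960e+02  4.2900e+01  1.3220e+03 -3.6300e+01  4.9200e+01]
 [ 6.0250e+02  1.1070e+02  1.2210e+03  5.0000e+01  5.0500e+01]
 [ 5.8950e+02  2.8400e+01  1.2160e+03 -6.5800e+01  4.7800e+01]
 [ 5.7980e+02  1.2090e+02  1.2360e+03  7.8600e+01  4.9900e+01]
 [ 5.7230e+02  7.3100e+01  2.2610e+03  2.5900e+01  2.6000e+00]
 [ 5.6470e+02  2.6000e+01  1.3280e+03 -9.6600e+01  4.6300e+01]
 [ 5.5530e+02  1.1800e+02  1.3010e+03  1.0780e+02  4.8300e+01]
 [ 5.4180e+02  3.6000e+01  1.2990e+03 -1.2810e+02  4.5800e+01]
 [ 5.3540e+02  1.0370e+02  1.3200e+03  1.3750e+02  4.6900e+01]
 [ 5.2750e+02  5.6400e+01  1.1640e+03 -1.5980e+02  4.5200e+01]]
centre,r [572.5  73.3  48. ] phase mod30 -9.17 res 0.3
scene
[[ 5.2070e+02  9.3600e+01  8.4120e+03  1.5640e+02  5.3900e+01]
 [ 5.5590e+02  1.1790e+02  1.6800e+03  1.0710e+02  4.8000e+01]
 [ 5.2840e+02  5.6000e+01  1.6670e+03 -1.5890e+02  4.4600e+01]
 [ 5.9230e+02  1.1570e+02 
[... 1612 characters left out ...]
0, 289.0], 492, 44), ([397.0, 732.0, 287.0], 500, 44), ([288.0, 731.0, 202.0], 468, 56), ([355.0, 680.0, 245.0], 476, 56), ([351.0, 731.0, 227.0], 484, 56), ([343.0, 790.0, 206.0], 492, 56), ([410.0, 729.0, 252.0], 500, 56), ([293.0, 740.0, 156.0], 468, 68), ([364.0, 683.0, 205.0], 476, 68), ([354.0, 744.0, 180.0], 484, 68), ([352.0, 795.0, 162.0], 492, 68), ([414.0, 743.0, 206.0], 500, 68), ([355.0, 682.0, 110.0], 468, 92), ([353.0, 733.0, 90.0], 476, 92), ([410.0, 741.0, 114.0], 492, 92), ([366.0, 445.0, 67.0], 420, 128), ([385.0, 463.0, 71.0], 428, 128), ([401.0, 484.0, 70.0], 436, 128), ([426.0, 422.0, 65.0], 428, 140), ([666.0, 532.0, 113.0], 516, 152), ([681.0, 527.0, 80.0], 516, 164)]
```

```bash
cat >> h.py <<'E'
from scipy.spatial.transform import Rotation as R
C=np.array([572.8,73.3])
def delta(x,y,z,yaw,frm=None):
    s=ctrl.read_state(); p,r=(s['eef_pos'],R.from_euler('xyz',s['tool_rot'])) if frm is None else (np.array(frm[:3]),R.from_euler('xyz',[np.pi,0,np.radians(frm[3])]))
    t=R.from_euler('xyz',[np.pi,0,np.radians(yaw)])
    return np.r_[r.inv().apply(np.array([x,y,z])-p)/10,(r.inv()*t).as_rotvec()]
def arc(th,off,rad=46):
    """TCP xy behind tab at angle th (deg), off mm behind tab mid-plane; yaw with tool x along push"""
    t=np.radians(th); e=np.array([np.cos(t),np.sin(t)]); n=np.array([np.sin(t),-np.cos(t)])
    return *(C+rad*e-off*n), th-90
E
python3 - <<'E'
from h import *
x,y,w=arc(171,36); print(x,y,w,delta(x,y,200,w).round(3))
E
```

```text
521.7346955911753 44.93920513042567 81 [-45.893 -39.763   0.176  -0.      0.      1.311]
```

Request:
step_arm --commands '[-4.6,-4,0,0,0,0.13,0,-9.2,-8,0,0,0,0.26,0,-13.8,-12,0,0,0,0.39,0,-18.4,-16,0,0,0,0.52,0,-23,-20,0,0,0,0.65,0,-27.6,-24,0,0,0,0.78,0,-32.2,-28,0,0,0,0.91,0,-36.8,-32,0,0,0,1.04,0,-41.4,-36,0,0,0,1.18,0,-45.9,-39.8,0,0,0,1.31,0]'

```text
clock: 1.4
eef_pos: [476.2, 140.1, 202.2]
tool_rot: [3.141, -0.001, 1.41]
force: [0.7, 0.4, -0.4]
width: -0.2
gripper_force: 0.0
```

Run:
```python
from h import *
x,y,w=arc(171,36); print(ctrl.read_state()['eef_pos'],delta(x,y,120,w).round(3))
```

```text
[476.23436154 140.07752172 202.1951314 ] [-8.667e+00  6.012e+00  8.217e+00  1.000e-03 -1.000e-03 -4.000e-03]
```

Request:
step_arm --commands '[-4.5,3,0,0,0,0,0,-8.6,6,0,0,0,0,0,-8.6,6,2,0,0,0,0,-8.6,6,5,0,0,0,0,-8.6,6,8,0,0,0,0,-8.6,6,8,0,0,0,0,-8.6,6,8,0,0,0,0]'

```text
clock: 2.1
eef_pos: [521.5, 47.4, 122.1]
tool_rot: [-3.141, 0.0, 1.415]
force: [-0.8, -0.1, 1.0]
width: -0.0
gripper_force: 0.0
```

Run:
```python
from h import *
s=ctrl.read_state();print(s['eef_pos'],s['qpos'].round(2))
x,y,w=arc(171,36); print(delta(x,y,77,w).round(3))
d=get("wrist"); save(d,'pics/w1.png')
```

```text
[521.54732698  47.35467987 122.10724685] [-0.39  0.59  0.36  1.96 -0.33  0.66  0.03]
[-2.350e-01  5.800e-02  4.511e+00 -0.000e+00  0.000e+00  1.000e-03]
```

View pics/w1.png

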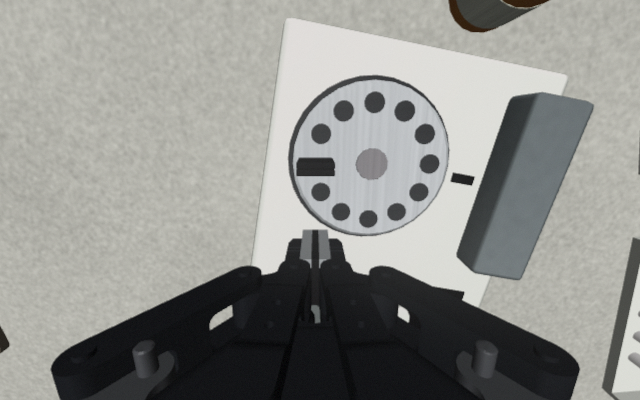

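The wrist view shows the tab at (316,167) squarely ahead of the shut fingers at (315,240), with clear space behind it. I'll descend and advance to contact.

Request:
step_arm --commands '[0,0,1.5,0,0,0,0,0,0,3,0,0,0,0,0,0,4.5,0,0,0,0,0,0,4.5,0,0,0,0,0.7,0,4.5,0,0,0,0,1.4,0,4.5,0,0,0,0,1.8,0,4.5,0,0,0,0,1.8,0,4.5,0,0,0,0]'

```text
clock: 2.95
eef_pos: [524.8, 66.7, 77.4]
tool_rot: [3.141, -0.001, 1.417]
force: [0.3, 0.2, -0.5]
width: 0.2
gripper_force: 0.0
```

Run:
```python
from h import *
s=ctrl.read_state();print(s['eef_pos'],s['force'])
x,y,w=arc(171,16); print(delta(x,y,77,w).round(3))
for th in range(165,140,-4):print(th,delta(*arc(th,16)[:2],77,arc(th,16)[2]).round(2))
```

```text
[524.77750874  66.70082426  77.38773389] [ 0.28556482  0.16176406 -0.51092277]
[-0.197  0.039  0.039  0.001 -0.001  0.003]
165 [ 0.29 -0.1   0.04  0.   -0.    0.11]
161 [ 0.63 -0.17  0.04  0.   -0.    0.18]
157 [ 0.96 -0.21  0.04  0.   -0.    0.25]
153 [ 1.3  -0.23  0.04  0.   -0.    0.32]
149 [ 1.64 -0.22  0.04  0.   -0.    0.39]
145 [ 1.98 -0.19  0.04  0.   -0.    0.46]
141 [ 2.32 -0.14  0.04  0.   -0.    0.53]
```

Request:
step_arm --commands '[0.3,-0.1,0,0,0,0.11,0,0.63,-0.17,0,0,0,0.18,0,0.96,-0.21,0,0,0,0.25,0,1.3,-0.23,0,0,0,0.32,0,1.64,-0.22,0,0,0,0.39,0,1.64,-0.22,0,0,0,0.39,0,1.64,-0.22,0,0,0,0.39,0]'

```text
clock: 3.65
eef_pos: [524.6, 81.7, 76.9]
tool_rot: [3.141, 0.0, 1.027]
force: [-0.2, -1.1, 0.1]
width: 0.3
gripper_force: 0.0
```

Run:
```python
from h import *
s=ctrl.read_state();print(s['eef_pos'],s['force'])
d=get("wrist"); save(d,'pics/w2.png')
```

```text
[524.60961599  81.71861319  76.92534383] [-0.23399711 -1.09890659  0.1381934 ]
```

View pics/w2.png

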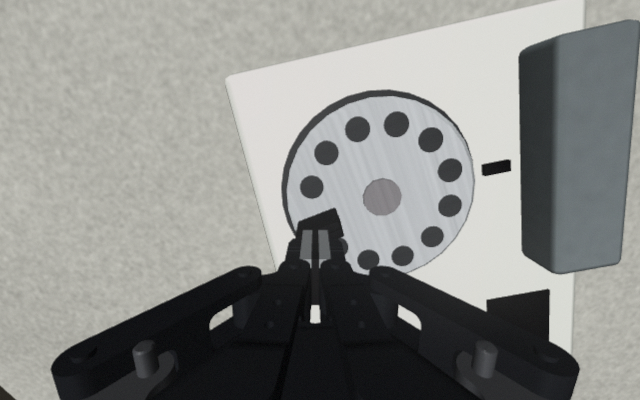

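The wrist view shows the fingertip touching the tab's back side at (320,225), with the wheel barely turned. I'll write a function that measures the wheel's turn from its windows.

```bash
cat >> h.py <<'E'
def phase(d):
    """list of window angles deg, tab-phase mod 30"""
    g=cv2.cvtColor(d['image'],cv2.COLOR_RGB2GRAY)
    k,l,st,ce=cv2.connectedComponentsWithStats((g<95).astype(np.uint8))
    A=[]
    for i in range(1,k):
        if not 150<st[i,4]<1200: continue
        p=ray(d,*ce[i],66)[:2]-C; r=np.hypot(*p); w,h=st[i,2:4]
        if 40<r<56 and st[i,4]>.65*w*h: A.append(np.degrees(np.arctan2(p[1],p[0])))
    A=np.array(A); ph=np.degrees(np.angle(np.exp(12j*np.radians(A)).mean()))/12
    return np.sort(A).round(1),round(ph,2)
E
python3 - <<'E'
from h import *
print(phase(get("wrist")))
E
```

```text
(array([-100.2,  -69.9,  -39.2,   -8.6,   21.8,   52. ,   81.9,  111.6,
        141. ]), np.float64(-8.83))
```

Run:
```python
from h import *
s=ctrl.read_state();print(s['eef_pos'],s['tool_rot'],s['force'],s['torque'])
d=get("wrist")
def proj(p):
    q=d['world_to_cam']@np.r_[p,1]; return (q[:2]/q[2]*d['f']+[d['cx'],d['cy']]).round(1)
print('tcp',proj(s['eef_pos']),'hub',proj([*C,70]))
for th in(171,165,158,141):
    t=np.radians(th);e=np.array([np.cos(t),np.sin(t)]);n=np.array([np.sin(t),-np.cos(t)])
    print(th,[proj([*(C+r*e+o*n),96]) .tolist() for r,o in((32,5),(60,5),(60,-5),(32,-5))])
print(np.linalg.inv(d['world_to_cam'])[:3,3])
P=cloud(d)
for u,v in[(320,220),(340,220),(382,197),(316,235),(330,240)]:print(u,v,P[v,u].round(1),d['image'][v,u])
```

```text
[524.61360676  81.50327784  76.92047027] [3.14150701e+00 3.04061791e-06 1.02560937e+00] [0.46428704 0.14156035 0.35875273] [0.00502802 0.00014888 0.00966355]
tcp [316.  226.3] hub [383.8 197.4]
171 [[339.9, 221.2], [296.1, 237.9], [302.6, 252.1], [345.9, 235.8]]
165 [[339.0, 215.8], [293.2, 228.4], [298.2, 243.4], [343.4, 231.1]]
158 [[338.7, 209.3], [291.2, 216.7], [294.3, 232.5], [341.1, 225.3]]
141 [[341.4, 193.5], [292.7, 187.0], [290.7, 203.8], [338.7, 210.0]]
[558.20856    138.27853962 249.46887086]
320 220 [530.3  86.1  84. ] [36 36 38]
340 220 [539.4  73.4  66.7] [158 162 165]
382 197 [572.   73.8  69.1] [134 131 134]
316 235 [530.6  91.8 120.2] [36 36 35]
330 240 [534.5  84.  115.8] [36 38 40]
```

Run:
```python
from h import *
s=ctrl.read_state(); d=get("wrist"); P=cloud(d)
Rt=R.from_euler('xyz',s['tool_rot'])
for c in(307,323):
  for v in range(206,262,4):
    print(c,v,Rt.inv().apply(P[v,c]-s['eef_pos']).round(1),P[v,c,2].round(1),d['image'][v,c],d['range_z'][v,c].round(0))
save(d,'pics/w3.png',(230,140,460,300))
```

```text
307 206 [10.9 -6.2 10.5] 66.4 [184 188 191] 191.0
307 210 [ 8.2 -6.2  9.9] 67.0 [185 188 190] 191.0
307 214 [ 5.3 -6.2  9.7] 67.2 [181 184 187] 192.0
307 218 [ 3.7 -6.1  6.1] 70.8 [60 62 62] 189.0
307 222 [ 3.5 -5.9 -1.5] 78.4 [39 40 40] 181.0
307 226 [ 3.7 -5.7 -9.1] 86.0 [33 35 34] 174.0
307 230 [ 11.6  -4.9 -35.8] 112.7 [91 93 94] 146.0
307 234 [ 11.9  -4.7 -42.1] 119.0 [102 106 106] 140.0
307 238 [ 11.3  -4.6 -45.6] 122.5 [103 105 107] 137.0
307 242 [ 11.7  -4.5 -51.4] 128.3 [101 103 105] 131.0
307 246 [ 11.3  -4.4 -54.9] 131.8 [102 104 106] 128.0
307 250 [ 11.7  -4.2 -59.9] 136.8 [100 103 105] 123.0
307 254 [ 10.9  -4.2 -62.2] 139.1 [102 104 105] 121.0
307 258 [ 11.5  -4.  -67.1] 144.0 [ 98 101 103] 116.0
323 206 [10.9  4.9 10.5] 66.4 [183 186 189] 191.0
323 210 [ 7.7  4.9 11.4] 65.5 [182 186 189] 193.0
323 214 [7.9 4.6 2.1] 74.8 [35 36 38] 184.0
323 218 [ 7.8  4.4 -5.8] 82.7 [36 37 37] 176.0
323 222 [  7.8   4.2 -13.2] 90.1 [33 36 36] 169.0
323 226 [  7.3   4.1 -18.6] 95.5 [36 35 38] 164.0
323 230 [ 11.3   3.6 -35.2] 112.1 [91 92 93] 147.0
323 234 [ 11.6   3.4 -41.3] 118.2 [101 104 105] 141.0
323 238 [ 11.2   3.3 -45.5] 122.4 [102 105 106] 137.0
323 242 [ 11.3   3.1 -50.6] 127.5 [102 104 106] 132.0
323 246 [ 11.6   3.  -55.6] 132.5 [102 105 106] 127.0
323 250 [ 11.7   2.9 -60. ] 136.9 [100 103 103] 123.0
323 254 [ 11.    2.8 -62.5] 139.4 [100 104 105] 121.0
323 258 [ 11.4   2.7 -66.9] 143.7 [101 104 105] 116.0
```

View pics/w3.png

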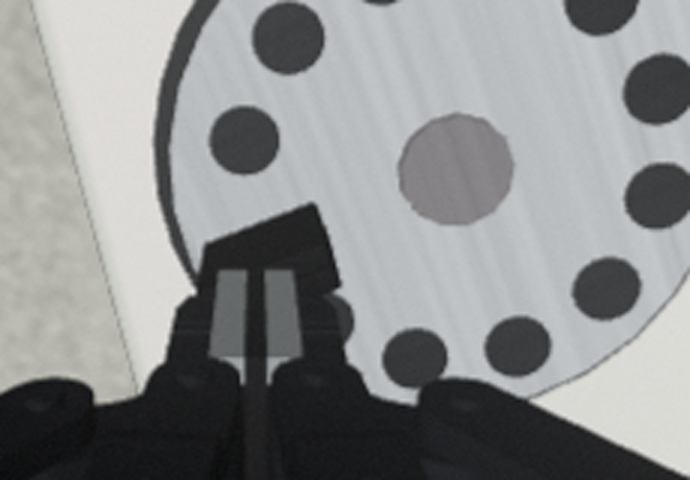

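The crop shows the tab's front face at (270,245), with the finger's pale strips ending just above it. The depth there puts the visible finger ends 35 mm above the TCP. I'll check from the scene camera where the fingertips really are.

Run:
```python
from h import *
d=get("scene"); P=cloud(d)
s=ctrl.read_state()
q=d['world_to_cam']@np.r_[s['eef_pos'],1]; uv=q[:2]/q[2]*d['f']+[d['cx'],d['cy']];print(uv)
u,v=uv.astype(int)
a=d['image'][v-45:v+35,u-50:u+50,::-1]; cv2.imwrite('pics/s3.png',cv2.resize(a,(750,600),interpolation=cv2.INTER_CUBIC))
```

```text
[367.41366122 199.19555721]
```

View pics/s3.png

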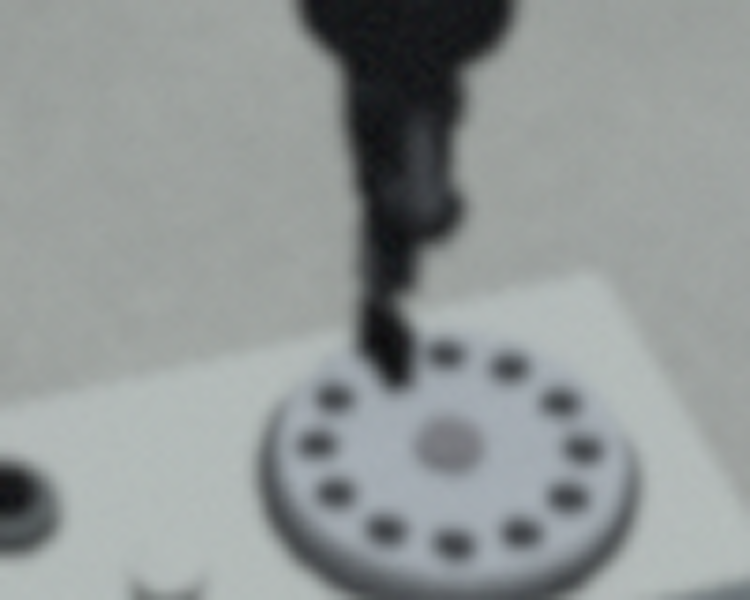

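The scene crop shows the finger ending at (385,290), just above the tab's top at (380,305), and the reported TCP point lies inside the tab. So the real tips sit about 30 mm behind the reported TCP. The wheel hasn't moved. I'll back off, go lower and verify.

Run:
```python
from h import *
x,y,w=arc(171,34); print(delta(x,y,77,w).round(3),delta(x,y,48,w).round(3))
```

```text
[-3.093  1.572 -0.013  0.    -0.    -0.389] [-3.093  1.572  2.887  0.    -0.    -0.389]
```

Request:
step_arm --commands '[-1,0.5,0,0,0,-0.13,0,-2,1,0,0,0,-0.26,0,-3.1,1.6,0,0,0,-0.39,0,-3.1,1.6,0,0,0,-0.39,0,-3.1,1.6,0.8,0,0,-0.39,0,-3.1,1.6,1.6,0,0,-0.39,0,-3.1,1.6,2.2,0,0,-0.39,0,-3.1,1.6,2.6,0,0,-0.39,0,-3.1,1.6,2.6,0,0,-0.39,0]'

```text
clock: 4.8
eef_pos: [521.5, 47.3, 49.9]
tool_rot: [-3.14, 0.0, 1.415]
force: [0.9, 0.0, 0.7]
width: 0.4
gripper_force: 0.0
```

Run:
```python
from h import *
s=ctrl.read_state();print(s['eef_pos'],s['force'])
d=get("wrist"); P=cloud(d); Rt=R.from_euler('xyz',s['tool_rot'])
for c in(307,323):
  for v in range(222,240,2):
    print(c,v,Rt.inv().apply(P[v,c]-s['eef_pos']).round(1),P[v,c].round(1),d['image'][v,c])
d=get("scene")
q=d['world_to_cam']@np.r_[s['eef_pos'],1]; u,v=(q[:2]/q[2]*d['f']+[d['cx'],d['cy']]).astype(int)
a=d['image'][v-45:v+35,u-50:u+50,::-1]; cv2.imwrite('pics/s4.png',cv2.resize(a,(750,600),interpolation=cv2.INTER_CUBIC))
```

```text
[521.53663634  47.31180747  49.87008383] [0.87426271 0.00475851 0.65290798]
307 222 [  9.3  -5.3 -16.6] [517.8  57.4  66.5] [187 191 194]
307 224 [  8.4  -5.2 -17.5] [517.7  56.4  67.4] [189 192 194]
307 226 [nan nan nan] [nan nan nan] [190 193 196]
307 228 [  5.7  -5.3 -17. ] [517.2  53.7  66.9] [190 191 195]
307 230 [ 11.4  -4.8 -34.7] [518.7  59.3  84.6] [124 125 127]
307 232 [ 11.7  -4.7 -38.2] [518.8  59.6  88. ] [113 115 118]
307 234 [ 11.9  -4.6 -41.4] [518.9  59.8  91.2] [114 115 117]
307 236 [ 11.7  -4.5 -43.5] [519.   59.6  93.4] [112 114 116]
307 238 [ 11.9  -4.4 -46.4] [519.1  59.7  96.2] [111 115 116]
323 222 [  9.1   4.3 -16. ] [527.2  55.7  65.9] [57 58 59]
323 224 [  8.4   4.3 -17.5] [527.1  54.9  67.3] [61 63 64]
323 226 [  6.7   4.3 -16.3] [526.9  53.2  66.2] [61 61 63]
323 228 [  5.4   4.3 -16.4] [526.7  52.   66.2] [58 60 62]
323 230 [ 11.8   3.7 -35.7] [527.1  58.4  85.6] [100 103 105]
323 232 [ 11.6   3.7 -38. ] [527.   58.2  87.9] [112 116 117]
323 234 [ 12.    3.6 -41.5] [527.   58.6  91.4] [113 116 117]
323 236 [ 12.3   3.5 -45. ] [526.9  59.   94.9] [113 115 116]
323 238 [ 11.3   3.5 -45.1] [526.8  58.   95. ] [113 115 117]
```

View pics/s4.png

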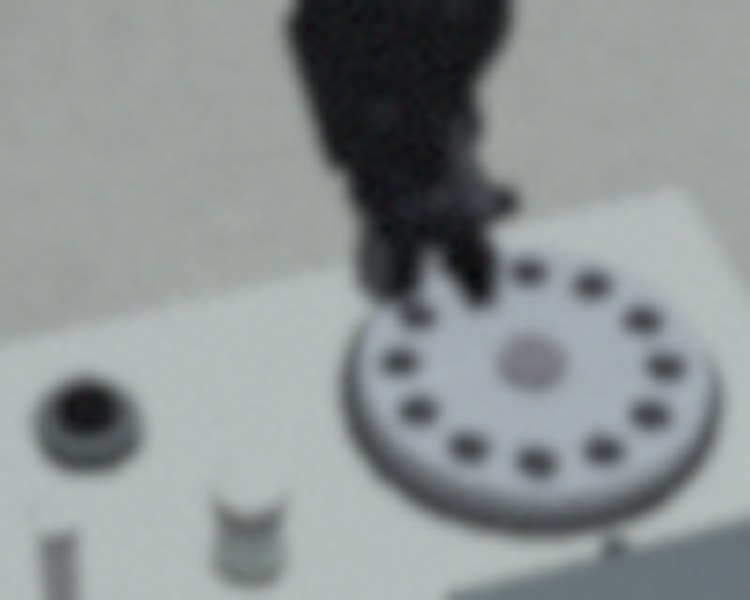

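The scene crop now shows the fingertip at (390,300), behind the tab (480,285) and lower than its top. The depth puts the tip at z about 84. I'll go 7 mm lower, then push.

Run:
```python
from h import *
for th,o in [(171,22),(171,16.5)]+[(t,16.5) for t in(167,163,159,155,152,150)]:print(th,delta(*arc(th,o)[:2],43,arc(th,o)[2]).round(2))
```

```text
171 [ 1.18 -0.01  0.76 -0.    0.    0.  ]
171 [ 1.73 -0.    0.76 -0.    0.    0.  ]
167 [ 2.05 -0.11  0.76 -0.    0.    0.07]
163 [ 2.38 -0.19  0.76 -0.    0.    0.14]
159 [ 2.72 -0.25  0.76 -0.    0.    0.21]
155 [ 3.06 -0.28  0.76 -0.    0.    0.28]
152 [ 3.32 -0.29  0.76 -0.    0.    0.33]
150 [ 3.49 -0.29  0.76 -0.    0.    0.37]
```

Request:
step_arm --commands '[0,0,0.75,0,0,0,0,0,0,0.75,0,0,0,0,0.6,0,0.75,0,0,0,0,1.2,0,0.75,0,0,0,0,1.7,0,0.75,0,0,0,0,2.05,-0.1,0.75,0,0,0.07,0,2.4,-0.2,0.75,0,0,0.14,0,2.7,-0.25,0.75,0,0,0.21,0,2.7,-0.25,0.75,0,0,0.21,0]'

```text
clock: 5.8
eef_pos: [523.8, 72.8, 43.4]
tool_rot: [3.141, 0.002, 1.203]
force: [0.7, -4.3, 0.4]
width: -0.2
gripper_force: 2.1
```

Run:
```python
from h import *
s=ctrl.read_state();print(s['eef_pos'],s['force'])
print(phase(get("wrist")))
for th in(155,153,151,149):print(th,delta(*arc(th,16.5)[:2],43,arc(th,16.5)[2]).round(2))
```

```text
[523.77696625  72.81787511  43.40237934] [ 0.67316581 -4.31937643  0.44621753]
(array([-49.2, -18.6,  11.8,  42.1,  72.1, 101.9, 131.4]), np.float64(11.64))
155 [ 0.47 -0.14  0.04  0.    0.    0.07]
153 [ 0.63 -0.19  0.04  0.    0.    0.11]
151 [ 0.8  -0.22  0.04  0.    0.    0.14]
149 [ 0.96 -0.25  0.04  0.    0.    0.17]
```

Contact made: the wheel is at about 9.5° with 4.3 N. I'll push through the first click.

Request:
step_arm --commands '[0.3,-0.1,0,0,0,0.05,0,0.5,-0.15,0,0,0,0.08,0,0.65,-0.2,0,0,0,0.11,0,0.8,-0.22,0,0,0,0.14,0,0.95,-0.25,0,0,0,0.17,0,0.95,-0.25,0,0,0,0.17,0,0.95,-0.25,0,0,0,0.17,0]'

```text
clock: 6.55
eef_pos: [525.0, 84.1, 43.3]
tool_rot: [-3.142, -0.0, 1.035]
force: [0.0, -0.0, -0.2]
width: -0.3
gripper_force: 0.0
```

Run:
```python
from h import *
s=ctrl.read_state();print(s['eef_pos'],s['force'])
print(phase(get("wrist")))
for th in(145,141,137,133,129,125,122,120,118):print(th,delta(*arc(th,16.5)[:2],43,arc(th,16.5)[2]).round(2))
```

```text
[524.98505682  84.07590362  43.29428941] [ 0.01276929 -0.00867629 -0.23124053]
(array([-69.6, -39. ,  -8.5,  22. ,  52.2,  82.1, 111.8]), np.float64(-8.42))
145 [ 0.22 -0.05  0.03 -0.   -0.    0.08]
141 [ 0.56 -0.13  0.03 -0.   -0.    0.15]
137 [ 0.89 -0.19  0.03 -0.   -0.    0.21]
133 [ 1.23 -0.22  0.03 -0.   -0.    0.28]
129 [ 1.57 -0.23  0.03 -0.   -0.    0.35]
125 [ 1.91 -0.21  0.03 -0.   -0.    0.42]
122 [ 2.17 -0.19  0.03 -0.   -0.    0.48]
120 [ 2.34 -0.16  0.03 -0.   -0.    0.51]
118 [ 2.5  -0.13  0.03 -0.   -0.    0.55]
```

One click done; the tab is at 141°. Second click.

Request:
step_arm --commands '[0.3,-0.08,0,0,0,0.09,0,0.6,-0.14,0,0,0,0.15,0,0.9,-0.19,0,0,0,0.21,0,1.23,-0.22,0,0,0,0.28,0,1.57,-0.23,0,0,0,0.35,0,1.9,-0.21,0,0,0,0.42,0,2.15,-0.19,0,0,0,0.48,0,2.35,-0.16,0,0,0,0.51,0,2.5,-0.13,0,0,0,0.55,0,2.5,-0.13,0,0,0,0.55,0]'

```text
clock: 7.6
eef_pos: [537.1, 106.5, 43.3]
tool_rot: [3.141, -0.001, 0.486]
force: [-0.1, -0.2, -0.6]
width: 0.1
gripper_force: 0.0
```

Run:
```python
from h import *
s=ctrl.read_state();print(s['eef_pos'],s['force'],s['qpos'].round(2))
print(phase(get("wrist")))
for th in(114,110,106,102,98,94,91,89,88):print(th,delta(*arc(th,16.5)[:2],43,arc(th,16.5)[2]).round(2))
```

```text
[537.12443474 106.47937544  43.25556247] [-0.14553931 -0.21881946 -0.57496239] [-0.59  0.79  0.55  1.95 -0.71  0.61 -0.66]
(array([-99.9, -69.5, -39. ,  -8.3,  22.2,  52.5,  82.5]), np.float64(-8.49))
114 [ 0.29 -0.11  0.03  0.   -0.    0.07]
110 [ 0.62 -0.19  0.03  0.   -0.    0.14]
106 [ 0.96 -0.25  0.03  0.   -0.    0.21]
102 [ 1.3  -0.29  0.03  0.   -0.    0.28]
98 [ 1.64 -0.3   0.03  0.   -0.    0.35]
94 [ 1.98 -0.28  0.03 -0.   -0.    0.42]
91 [ 2.23 -0.26  0.03 -0.   -0.    0.47]
89 [ 2.4  -0.23  0.03 -0.   -0.    0.5 ]
88 [ 2.49 -0.22  0.03 -0.   -0.    0.52]
```

Two clicks done; the tab is at 111°. Third.

Request:
step_arm --commands '[0.29,-0.11,0,0,0,0.07,0,0.62,-0.19,0,0,0,0.14,0,0.96,-0.25,0,0,0,0.21,0,1.3,-0.29,0,0,0,0.28,0,1.64,-0.3,0,0,0,0.35,0,1.98,-0.28,0,0,0,0.42,0,2.23,-0.26,0,0,0,0.47,0,2.4,-0.23,0,0,0,0.5,0,2.5,-0.22,0,0,0,0.52,0,2.5,-0.22,0,0,0,0.52,0]'

```text
clock: 8.65
eef_pos: [558.0, 119.7, 43.3]
tool_rot: [-3.142, -0.0, -0.035]
force: [0.2, 0.6, -0.3]
width: -0.2
gripper_force: 0.0
```

Run:
```python
from h import *
s=ctrl.read_state();print(s['eef_pos'],s['force'],s['qpos'].round(2))
print(phase(get("wrist")))
for th in(84,80,76,72,68,65,62,60,59,58):print(th,delta(*arc(th,16.5)[:2],43,arc(th,16.5)[2]).round(2))
```

```text
[558.04069772 119.65345425  43.26732017] [ 0.16634015  0.602572   -0.32058231] [-0.68  0.86  0.7   1.88 -0.83  0.72 -1.09]
(array([-130.2, -100.2,  -69.8,  -39.1,   -8.4,   22.2,   52.5]), np.float64(-8.99))
84 [ 0.33 -0.13  0.03 -0.   -0.    0.07]
80 [ 0.66 -0.21  0.03 -0.   -0.    0.14]
76 [ 0.99 -0.27  0.03 -0.   -0.    0.21]
72 [ 1.33 -0.31  0.03 -0.   -0.    0.28]
68 [ 1.67 -0.32  0.03 -0.   -0.    0.35]
65 [ 1.93 -0.31  0.03 -0.   -0.    0.4 ]
62 [ 2.19 -0.29  0.03 -0.   -0.    0.45]
60 [ 2.35 -0.26  0.03 -0.   -0.    0.49]
59 [ 2.44 -0.25  0.03 -0.   -0.    0.51]
58 [ 2.52 -0.24  0.03 -0.   -0.    0.52]
```

Three clicks done; the tab is at 81°. Fourth, taken slower near the midpoint.

Request:
step_arm --commands '[0.33,-0.13,0,0,0,0.07,0,0.66,-0.21,0,0,0,0.14,0,0.99,-0.27,0,0,0,0.21,0,1.33,-0.31,0,0,0,0.28,0,1.6,-0.32,0,0,0,0.34,0,1.85,-0.31,0,0,0,0.38,0,2.05,-0.3,0,0,0,0.42,0,2.2,-0.29,0,0,0,0.45,0,2.3,-0.27,0,0,0,0.48,0,2.3,-0.27,0,0,0,0.48,0]'

```text
clock: 9.7
eef_pos: [581.4, 121.2, 43.3]
tool_rot: [-3.142, -0.001, -0.516]
force: [0.8, -0.2, -0.8]
width: 0.1
gripper_force: 0.0
```

Run:
```python
from h import *
s=ctrl.read_state();print(s['eef_pos'],s['force'],s['qpos'].round(2))
print(phase(get("wrist")))
x,y,w=arc(60,40);print(delta(x,y,43,w).round(2))
d=get("top"); e=get("scene")
# key: dark blob centroid in both views
for c,box in((d,(322,184,341,202)),(e,(309,212,327,228))):
    g=cv2.cvtColor(c['image'],cv2.COLOR_RGB2GRAY)[box[1]:box[3],box[0]:box[2]].astype(float)
    m=np.clip(np.percentile(g,8)+22-g,0,None); v,u=np.mgrid[:g.shape[0],:g.shape[1]]
    u,v=(m*u).sum()/m.sum()+box[0],(m*v).sum()/m.sum()+box[1]
    print(u.round(1),v.round(1),[ray(c,u,v,z).round(1).tolist() for z in(60,64,68,72)])
```

```text
[581.38501796 121.1648219   43.34837341] [ 0.83777013 -0.15836561 -0.8168801 ] [-0.73  0.93  0.83  1.82 -0.93  0.83 -1.51]
(array([-158.9, -129.2,  -99.1,  -68.7,  -37.9,   -7.2,   23.5]), np.float64(-8.24))
[-2.33 -0.05  0.03  0.   -0.    0.01]
330.6 192.5 [[491.9, -67.6, 60.0], [491.1, -67.5, 64.0], [490.3, -67.3, 68.0], [489.5, -67.2, 72.0]]
317.1 219.4 [[488.7, -65.8, 60.0], [491.8, -67.9, 64.0], [494.9, -69.9, 68.0], [498.0, -72.0, 72.0]]
```

Four clicks done; the tab is at 51°. The two views put the key at (491.2, -67.6) with its top near z 64. I'll back away and rise.

Request:
step_arm --commands '[-1,0,0,0,0,0,0,-2.2,0,0,0,0,0,0,-2.2,0,0,0,0,0,0,-2.2,0,-3,0,0,0,0,-2.2,0,-6,0,0,0,0,-2.2,0,-9,0,0,0,0,-2.2,0,-9,0,0,0,0]'

```text
clock: 10.55
eef_pos: [564.3, 132.2, 137.1]
tool_rot: [-3.137, -0.006, -0.515]
force: [0.2, -0.0, -0.1]
width: 0.1
gripper_force: 0.0
```

Run:
```python
from h import *
s=ctrl.read_state();print(s['eef_pos'],s['qpos'].round(2))
print(phase(get("wrist")))
print(delta(491.2,-67.6,133,-29.6).round(2))
```

```text
[564.28117996 132.16691123 137.12296499] [-0.82  0.8   0.95  1.81 -0.8   0.96 -1.61]
(array([-160.1, -130.4, -100.2,  -69.7,  -39. ,   -8.2,   22.3,   54.9,
         82.4,  111.9,  141.3,  170.5]), np.float64(-8.71))
[ 3.62 20.95  0.16 -0.   -0.    0.  ]
```

Request:
step_arm --commands '[0.7,4,0,0,0,0,0,1.4,8,0,0,0,0,0,2.1,12,0,0,0,0,0,2.8,16,0,0,0,0,0,3.6,20.9,0,0,0,0,0,3.6,20.9,0,0,0,0,0,3.6,20.9,0,0,0,0,0,3.6,20.9,0,0,0,0,0]'

```text
clock: 11.4
eef_pos: [490.0, -65.9, 132.6]
tool_rot: [-3.141, 0.002, -0.514]
force: [0.3, 0.4, 0.5]
width: 0.3
gripper_force: 0.0
```

Run:
```python
from h import *
s=ctrl.read_state();print(s['eef_pos'])
d=get("wrist"); save(d,'pics/w5.png'); P=cloud(d)
print(delta(491.2,-67.6,43,-29.6).round(2), phase(d))
```

```text
[489.9756574  -65.89305292 132.55369025]
[ 0.2   0.12  8.96 -0.    0.    0.  ] (array([-160.7, -130.5, -100. ,  -69. ,  -38.2,   -7.4,   23. ,   82.1,
        111.2,  140.4,  169.7]), np.float64(-9.05))
```

View pics/w5.png

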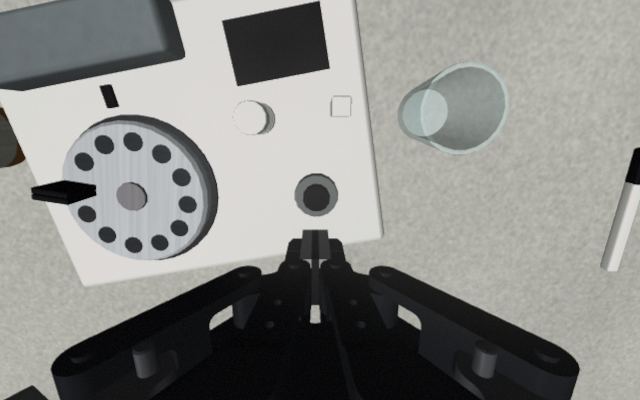

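The wrist view shows the key at (316,197) straight ahead of the fingertips, with the vial (252,117), cuvette (341,106) and beaker (455,110) clear. I'll locate the key precisely from this view.

Run:
```python
from h import *
d=get("wrist"); P=cloud(d); s=ctrl.read_state()
g=cv2.cvtColor(d['image'],cv2.COLOR_RGB2GRAY)
k,l,st,ce=cv2.connectedComponentsWithStats((g[175:220,290:345]<55).astype(np.uint8))
i=1+np.argmax(st[1:,4]); u,v=ce[i]+[290,175]; print(u,v,st[i])
print('top z',np.nanmedian(P[190:203,309:323,2]),'housing z',np.nanmedian(P[190:200,332:336,2]),np.nanmedian(P[190:200,296:300,2]))
p=ray(d,u,v,np.nanmedian(P[190:203,309:323,2]));print(p)
print(delta(p[0],p[1],43,-29.5).round(2))
```

```text
316.4488636363636 197.3219696969697 [ 14  10  26  26 528]
top z 72.38298939220431 housing z 62.597652963029844 62.54742290267295
[491.9355499  -67.76228297  72.38298939]
[ 0.26  0.11  8.97 -0.    0.    0.  ]
```

Request:
step_arm --commands '[0.25,0.1,2,0,0,0,0,0.25,0.1,5,0,0,0,0,0.25,0.1,7.5,0,0,0,0,0.25,0.1,8.8,0,0,0,0,0.25,0.1,9.1,0,0,0,0,0.25,0.1,9.4,0,0,0,0,0.25,0.1,9.7,0,0,0,0,0.25,0.1,9.7,0,0,0,0]'

```text
clock: 12.3
eef_pos: [491.9, -68.9, 36.8]
tool_rot: [-3.14, -0.0, -0.515]
force: [-2.2, 2.1, 3.3]
width: 0.1
gripper_force: 1.8
```

Request:
step_arm --commands '[0,0,0.2,0,0,0,0,0,0,0.4,0,0,0,0,0,0,0.4,0,0,0,0]'

```text
clock: 12.6
eef_pos: [492.1, -68.9, 35.9]
tool_rot: [-3.136, -0.001, -0.516]
force: [-8.3, 6.4, 38.4]
width: -0.3
gripper_force: 19.0
```

The key has bottomed out at 38 N. Release it and rise clear.

Request:
step_arm --commands '[0,0,-1,0,0,0,0,0,0,-4,0,0,0,0,0,0,-8,0,0,0,0,0,0,-12,0,0,0,0,0,0,-14,0,0,0,0,0,0,-14,0,0,0,0,0,0,-14,0,0,0,0]'

```text
clock: 13.3
eef_pos: [492.1, -69.3, 172.5]
tool_rot: [-3.141, -0.001, -0.515]
force: [-0.4, 0.7, -0.1]
width: 0.1
gripper_force: 0.0
```

Run:
```python
from h import *
s=ctrl.read_state();print(s['clock'],s['eef_pos'],s['force'])
d=get("wrist"); P=cloud(d); save(d,'pics/w6.png'); print(phase(d))
m=(np.hypot(P[...,0]-491.9,P[...,1]+67.8)<8); print('key z',np.nanmedian(P[m][:,2]))
```

```text
13.3 [492.10315192 -69.29493238 172.48502885] [-0.35162341  0.66612733 -0.11509244]
(array([-160.5, -130.5, -100. ,  -69. ,  -38.2,   -7.5,   22.8,   82.2,
        111.3]), np.float64(-8.8))
key z 240.70112620117783
```

View pics/w6.png

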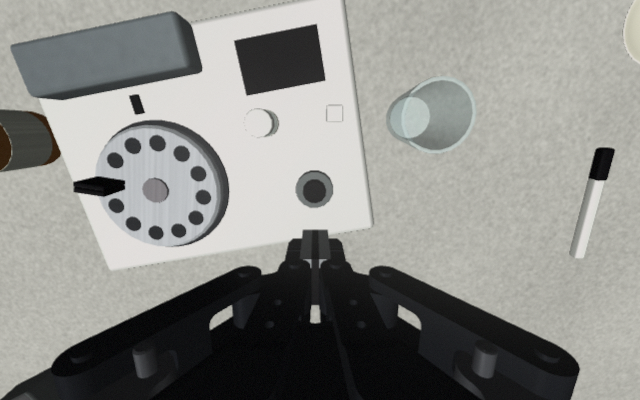

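The wrist view shows everything in place, the wheel at the fourth click with the tab at (100,186), and the key at (314,189). I want to be sure of the key's travel, so I'll press again and record where contact starts and where it bottoms.

Request:
step_arm --commands '[0,0,4,0,0,0,0,0,0,8,0,0,0,0,0,0,11.5,0,0,0,0,0,0,12.6,0,0,0,0,0,0,12.6,0,0,0,0,0,0,12.6,0,0,0,0]'

```text
clock: 13.95
eef_pos: [492.1, -70.1, 46.9]
tool_rot: [3.141, -0.001, -0.516]
force: [-0.2, -0.2, -0.6]
width: 0.2
gripper_force: 0.0
```

Request:
step_arm --commands '[0,0,0.2,0,0,0,0,0,0,0.2,0,0,0,0]'

```text
clock: 14.15
eef_pos: [492.6, -69.4, 45.3]
tool_rot: [-3.141, -0.002, -0.515]
force: [-1.0, 0.5, 0.8]
width: -0.1
gripper_force: 0.0
```

Request:
step_arm --commands '[0,0,0.2,0,0,0,0,0,0,0.2,0,0,0,0]'

```text
clock: 14.35
eef_pos: [492.1, -69.2, 42.6]
tool_rot: [-3.141, -0.001, -0.515]
force: [0.9, 0.5, 1.0]
width: -0.0
gripper_force: 0.5
```

Request:
step_arm --commands '[0,0,0.2,0,0,0,0,0,0,0.2,0,0,0,0]'

```text
clock: 14.55
eef_pos: [492.1, -69.3, 40.4]
tool_rot: [-3.141, -0.0, -0.515]
force: [0.1, 1.3, 3.0]
width: 0.2
gripper_force: 1.0
```

Request:
step_arm --commands '[0,0,0.2,0,0,0,0,0,0,0.2,0,0,0,0]'

```text
clock: 14.75
eef_pos: [492.1, -69.3, 38.3]
tool_rot: [-3.141, -0.0, -0.515]
force: [0.6, 0.5, 2.0]
width: -0.0
gripper_force: 1.5
```

Contact starts near z 42.5 and it bottoms near 36, which is the full 6 mm. The first press was therefore complete. I'll rise, check and hand in.

Request:
step_arm --commands '[0,0,-2,0,0,0,0,0,0,-6,0,0,0,0,0,0,-10,0,0,0,0,0,0,-13,0,0,0,0,0,0,-13,0,0,0,0,0,0,-13,0,0,0,0,0,0,-13,0,0,0,0]'

```text
clock: 15.45
eef_pos: [490.7, -69.0, 167.2]
tool_rot: [3.141, 0.002, -0.515]
force: [0.3, 0.3, 0.4]
width: 0.2
gripper_force: 0.0
```

Run:
```python
from h import *
d=get("wrist"); print(phase(d)); P=cloud(d)
m=(np.hypot(P[...,0]-491.9,P[...,1]+67.8)<8)&(P[...,2]<90); print('key z',np.nanmedian(P[m][:,2]))
s=ctrl.read_state();print(s['clock'],s['eef_pos'],s['qd'].round(3))
print(ctrl.finish_job())
```

```text
(array([-160.5, -130.5,  -99.9,  -69. ,  -38.3,   -7.5,   22.8,   82.2,
        111.3,  140.5,  169.7]), np.float64(-9.02))
key z 72.39562400759905
15.5 [490.68490781 -69.0634358  167.0851234 ] [ 0.002  0.003  0.004 -0.003  0.003  0.003 -0.001]
the job is handed in; nothing more can be done
None
```

I handed the job in at 15.5 s, with no verdict returned: the wheel rests at the fourth click clockwise, the start key was pressed fully and has sprung back (plus one partial re-press to check its travel), and the arm is clear with nothing else seen to have moved.

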